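Hold the sprung lamp-house lid at its vent mark

ROBOT

A 6-joint arm with a two-finger parallel gripper is mounted at the origin on the work surface. World frame = base frame: x ahead of the robot, y to its left, z up, the work surface at z = 0. Lengths are in m, angles in degrees, forces in N, time in s.
With the tool pointing down it reaches from about 0.25 to 0.725 m from the base axis. Payload 9.7 kg.
Tool frame: the origin (TCP) lies at the very end of the fingers, on their centre line; the grasp point (between the pads) lies grasp_offset behind it (grasp_offset is the distance from the TCP to the grasp point, in m); z points along the fingers, y is the line along which they close (so a half turn about z gives the same grasp; the last joint's range is limited). The gripper opens to 85 mm and grips with 20 to 120 N. Pads are 22 mm wide; open, the fingers measure 114 mm over their backs; the gripper's body (76 mm by 85 mm) begins 54 mm behind the grasp point. The pads swing forward as they close: fully open they stand 13 mm farther back than shut.
Start: joints at [66.578, 4.979, 10.078, 95.1, 0, 90], TCP at [0.219, 0.505, 0.231] pointing down, gripper open.
Joint ranges: [-179.16, 179.16], [-48.56, 103.87], [-65.8, 70.77], [-126.05, 130.52], [-82.76, 87.17], [-180, 180]. Speed limits (degrees/s): [127.2, 127.2, 147.25, 180, 180, 180].

INTERFACE

Orientations are given as [roll, pitch, yaw] about the fixed x, y, z axes, in that order (R = Rz(yaw) Ry(pitch) Rx(roll)).
In Python, from workcell import get_obs, camera, calibration, job_done, recognise, cut_out, mark_of, grasp_offset gives the robot as it stands.
- The arm moves only by the tool servo_tool, never from a script. Its argument "moves" is a list of rows, each a list of 3 entries, a list of its own where there are three numbers: the turn, a rotation vector about the tool's x, y, z in degrees, then the shift along the tool's x, y, z in m, then the opening in per cent of the stroke, from 0 (shut) to 100 (fully open). In form: [[[ax, ay, az], [x, y, z], claw], ...]. A call has 1 to 12 rows; each row shifts and turns the commanded pose from where the row before left it, along the tool's axes as they then stand; what a row does not reach is not made up. A row lasts 1/10 s, in which the tool goes at most 50 mm and 8.59 degrees, less where a joint would pass 70% of its speed; a pose out of reach is approached as far as the arm can. A call is refused whole if a number of a shift passes 0.05 or a number of a turn 8.59, either way. A call with a gripper value outside its range is refused whole. The fingers move at their own pace and stop on an object; "force" is the grip in N (left out, the last holds). Time passes only in rows, so rows that do not move let the fingers close. It gives the time, the measured TCP pose, the force, the opening and the grip force at its end, in the units of the state.
- get_obs(): the state, without advancing time (a new reading comes with each control period).
- camera(name): name is "scene" or "side" or "wrist"; returns (picture, depth): 384x512x3 uint8, red, green, blue; 384x512 float32, m along the optical axis (not along the pixel's ray), 0 where there is no reading.
- calibration(name): a dict with "camera_matrix" (3x3 intrinsics, pixels), "R" (3x3) and "t" (3): a world point X has camera coordinates R X + t. Camera axes: x right, y down, z forward; pixel columns grow to the right and rows downward; lengths in m; the calibration is good to about 2 mm. A picture is of the moment at which its call begins: read the wrist's pose just before it. calibration takes no time and is no camera call; for the wrist camera it gives the pose at the moment of the call.
- job_done(): hands the job in; it is judged then, once.
Trained networks look in the newest picture that a camera, given by its name, has taken for a name from the list of things; names that differ only in an ending like _2 or _b are one class to them, and where a whole thing is asked for, a point or a joint stands for the part that bears it (a point fixed in the world has none). Each returns a list of dicts, best first, with "score" (0 to 1); they miss things now and then, are a little off and sometimes report something else, mostly with a low value. They report only what shows in the picture. A call takes as long as a camera call.
- recognise(name, camera): "xyz" ([x, y, z] in m, in the coordinates of the camera as it stood for that picture, good to about 4 mm: the middle of the surface that is visible of it).
- cut_out(name, camera): "mask" (384x512 bool, what is visible of it).
- mark_of(name, camera): "xyz" ([x, y, z] in m, in the coordinates of the camera as it stood for that picture, good to about 4 mm: a listed point, or the origin of a listed thing).
The state is a dict: "time": time; "q": joint angles; "qd": joint speeds; "joint_efforts": joint torques, N m; "ee_pos": TCP position; "tcp_rot": TCP orientation; "wrist_force": force on the tool from outside, world axes, zero at the start; "torque": the same for the moment, N m; "opening": finger opening in m; "grasp_force": force on a finger pad.
Only numpy, scipy, OpenCV 4.12 (cv2) and the standard library are available. Lean on these libraries where they do the work, as an engineer would, in place of code of your own. Each camera call takes 0.05 s, during which the arm holds its last target. There are 200 camera calls.

TASK

Ready the photometer for its stray-light check: lower the open blue cover of the sample block gently onto its stop, and only then lift the sprung grey lid of the lamp house until its red pointer stands level with the middle of the green flag. Finish while still holding the lid steady there with the arm (let go, it springs shut), with the blue cover still down, and leave the flag and everything else on the bench where it is.

Things in the scene. Friction and masses are not known exactly. Their poses are not given: they have to be found in the camera images.
- sampler: Sample block: white open-topped instrument case with a blue cover, footprint 200 (x, depth) x 160 (y, width), 110 high. Fixed to the bench. Origin: centre of its underside; x points from its front to its hinge side (away from the robot), z up.
- cover_hinge (a point): On the hinge axis of the blue cover, mid-width: 95 in x and 116 up from the sample block's origin. Axes as the sample block's; the hinge axis is y. It does not move with the cover.
- cover_push (a point): A point on the outer (upper) face of the blue cover, mid-width, 150 from the hinge axis towards the free edge and 4 above the cover's mid-plane. Turns with the cover; z is the outer face's normal. The cover is a flat plate 8 thick, 150 wide, reaching 189 from the hinge axis, plus a white tongue 60 wide reaching to 215.
- cover (a joint): Angle of the blue cover: 0 = lying shut on its stop, grows as it opens upward (starts 0.6 to 1.0). A stiff friction hinge (about 0.3 N m): it stays where it is left, and about 1 to 3 N at the point cover_push moves it slowly. Pressed down by its outer face it closes.
- lamp: Lamp house: white instrument case with a grey lid with a black bar handle, footprint 200 (x, depth) x 170 (y, width), 112 high. Fixed to the bench. Origin: centre of its underside; x points from its front to its hinge side (away from the robot), z up. The lid and the flag arm are carried by it.
- lid_hinge (a point): On the hinge axis of the grey lid, mid-width: 95 in x and 117 up from the lamp house's origin. Axes as the lamp house's; the hinge axis is y. It does not move with the lid.
- lid_handle (a point): Centre of the black handle of the lid: a round bar 12 dia, along y, 100 long with a post at each end (84 free between them), its centre 40 above the lid's top face. Lies 165 from the hinge axis towards the free edge and 45 above the lid's mid-plane. Axes turn with the lid.
- lid (a joint): Angle of the grey lid: 0 = shut, grows as its front edge is lifted, up to 1.3. Always sprung shut: holding it at the handle takes about 4 N at 0 and up to about 7 N at 0.8 rad; let go, it falls shut. A red pointer, 75 long and 5 thick, sticks out 14 from the lid's -y side, in the lid's mid-plane.
- mark (a joint): Angle of the green flag's arm about the same axis as the lid, in the same sense (0.35 to 0.80, different each time). When joint lid equals joint mark, the red pointer lies level with the middle of the green flag. Held by a stiff friction hinge.
- mark_flag (a point): Centre of the green flag: a plate 45 long x 12 x 26 high at the end of a dark arm, 190 from the hinge axis, standing 106 to the -y side of the lamp house's middle, just beside the lid. Its x axis lies along the arm.
- reagent: Bystander: amber reagent bottle, 68 dia x 150 high. Origin: centre of its underside.
- beaker: Bystander: glass beaker, 72 dia x 90 high. Origin: centre of its underside.
- rack: Bystander: orange tube rack with capped tubes, 70 x 160 x 92 high. Origin: centre of its underside.
- cuvettes: Bystander: flat cuvette box, white with clear top, 60 x 100 x 42 high. Origin: centre of its underside.
- driver: Bystander: a screwdriver lying on the bench. Origin on its length.
- jar: Bystander: small glass jar, 60 dia x 70 high. Origin: centre of its underside.
- wash: Bystander: white bottle with red cap, 68 dia x 160 high. Origin: centre of its underside.

How it is judged:
By the outcome, as a careful person would: the job done as asked, in the order asked, and still so for the second after the job is handed in, while the arm keeps its last pose, push and grip.
It also fails if it takes over 61 s, if anything falls off the work surface, if the arm or the gripper's body presses on something with over 40 N, if the wrist force passes 120 N, or if a joint passes its speed limit or range.

## Working session

There is one attempt and no reset: what is moved stays moved. The work goes in short steps, Python scripts to look and compute and a tool call to move; the robot and the scene stay as the last step left them, time stands still between calls to the robot, and variables do not carry over. Pictures are saved under pics/ and viewed, at most 10 in all, crops included, and the job is handed in when it is done.

Besides the shell and the picture viewer there is one more tool, called after "Emit:" in YAML: its name, and indented under it one key for each argument. servo_tool: Moves the arm, as the interface text tells. Its arguments: {"type":"object","properties":{"moves":{"type":"array"},"force":{"type":"number"}},"required":["moves"]}

```bash
mkdir -p pics; ls; cat > h.py <<'E'
import numpy as np, cv2
from workcell import *
def w(cam,p):
    c=calibration(cam); return np.array(c["R"]).T@(np.array(p)-np.array(c["t"]))
E
python3 - <<'E'
from h import *
o=get_obs(); print(o, grasp_offset if not callable(grasp_offset) else grasp_offset())
for cam in ("scene","side"):
    im,d=camera(cam); cv2.imwrite(f"pics/{cam}0.png",im[:,:,::-1])
    for n in "sampler cover_hinge cover_push lamp lid_hinge lid_handle mark_flag reagent beaker rack cuvettes driver jar wash".split():
        r=mark_of(n,cam)
        print(cam,n,[(np.round(w(cam,x["xyz"]),3).tolist(),round(x["score"],2)) for x in r[:2]])
print(get_obs()["time"])
E
```

```text
pics
{'time': 0.0, 'q': array([6.65784001e+01, 5.01135883e+00, 1.00332214e+01, 9.50970274e+01,
       2.36474252e-03, 9.00012086e+01]), 'qd': array([ 0.03599456,  0.00544421, -0.01040393,  0.06201943, -0.03488255,
        0.07668142]), 'joint_efforts': array([-5.90723466e-04, -5.20397830e+01,  4.64792204e+01,  1.64007564e-02,
        8.86619341e-05, -2.19160050e-06]), 'ee_pos': array([0.21852432, 0.50448765, 0.23056952]), 'tcp_rot': array([-1.79924835e+02, -2.36315501e-03,  1.56577188e+02]), 'wrist_force': array([-0.03625642,  0.50908113, -0.10082439]), 'torque': array([ 0.00877141, -0.01830102,  0.00661599]), 'grasp_force': 0.0, 'opening': 0.08552883056496746} 0.0187
scene sampler [([0.589, -0.141, -0.0], 0.68)]
scene cover_hinge [([0.682, -0.14, 0.117], 0.89)]
scene cover_push [([0.593, -0.141, 0.239], 0.64)]
scene lamp [([0.707, 0.237, 0.118], 0.67), ([0.617, 0.214, 0.003], 0.66)]
scene lid_hinge [([0.501, 0.417, -0.001], 0.7), ([0.621, -0.475, -0.004], 0.65)]
scene lid_handle [([0.55, 0.195, 0.159], 0.79), ([0.595, -0.14, 0.236], 0.62)]
scene mark_flag [([0.603, 0.095, 0.248], 0.
[... 473 characters left out ...]
([0.683, -0.135, 0.118], 0.83), ([0.618, 0.213, 0.0], 0.53)]
side cover_push [([0.597, -0.141, 0.237], 0.85)]
side lamp [([0.617, 0.209, -0.001], 0.8)]
side lid_hinge [([0.704, 0.24, 0.116], 0.89), ([0.546, 0.198, 0.159], 0.3)]
side lid_handle [([0.548, 0.195, 0.162], 0.79), ([0.682, -0.135, 0.116], 0.62)]
side mark_flag [([0.605, 0.097, 0.243], 0.79)]
side reagent [([0.785, -0.012, -0.008], 0.85)]
side beaker [([0.623, 0.446, -0.002], 0.95), ([0.617, 0.209, -0.001], 0.68)]
side rack [([0.617, -0.476, -0.003], 0.64)]
side cuvettes [([0.356, -0.245, -0.003], 0.94)]
side driver [([0.364, 0.244, 0.003], 0.71)]
side jar [([0.499, 0.418, -0.004], 0.76)]
side wash [([0.486, -0.45, 0.0], 0.84)]
1.5
```

View pics/scene0.png

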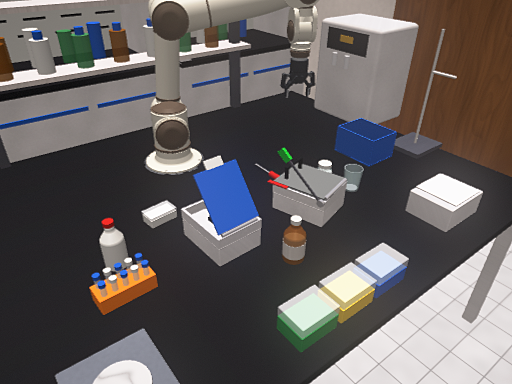

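View pics/side0.png

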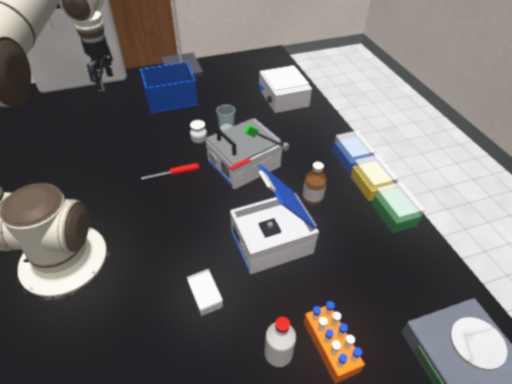

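The scene camera (scene0) shows the blue cover open at about (228,198). The shut grey lid with its red pointer is at (310,180), with the green flag at (286,156). The side view (side0) shows the same, and the screwdriver at (172,172) is in front of the lamp house. I estimate the cover at about 0.92 rad, the mark at about 0.76 rad and the lamp yaw at about 15.6°.

```bash
cat >> h.py <<'E'
from scipy.spatial.transform import Rotation as Ro
def ori(yaw,tilt,axis=(0,1,0)):  # tool down, yaw, then tilted about a world axis
    return Ro.from_rotvec(np.radians(tilt)*np.array(axis))*Ro.from_euler("xyz",[180,0,yaw],degrees=True)
def plan(targets,claw):
    """targets: list of (pos,Rotation); prints rows from the measured pose on, tracking rounding"""
    o=get_obs(); p=o["ee_pos"]; R=Ro.from_euler("xyz",o["tcp_rot"],degrees=True); rows=[]
    for tp,tR in targets:
        a=np.round((R.inv()*tR).as_rotvec(degrees=True),1); s=np.round(R.inv().apply(np.array(tp)-p),3)
        rows.append([a.tolist(),s.tolist(),claw]); p=p+R.apply(s); R=R*Ro.from_rotvec(a,degrees=True)
    print("maxshift",max(np.linalg.norm(r[1]) for r in rows),"maxturn",max(np.linalg.norm(r[0]) for r in rows)); 
    print("["+",\n".join(str(r) for r in rows)+"]")
E
cat > a.py <<'E'
from h import *
o=get_obs(); p=o["ee_pos"]
T=[]
for z in (.28,.33,.38): T.append(([p[0],p[1],z],ori(156.6,0)))
r0,a0=np.hypot(p[0],p[1]),66.6; r1,a1=np.hypot(.65,-.14),np.degrees(np.arctan2(-.14,.65))
N=18
for i in range(1,N+1):
    f=i/N; a=np.radians(a0+(a1-a0)*f); r=r0+(r1-r0)*f
    T.append(([r*np.cos(a),r*np.sin(a),.40],ori(156.6-66.6*f,20*max(0,(f-.5)*2))))
for f in (1/3,2/3,1): T.append((np.array([.65,-.14,.40])*(1-f)+np.array([.631,-.14,.272])*f,ori(90,20)))
plan(T,0)
E
python3 a.py
```

```text
maxshift 0.050259327492516256 maxturn 4.3335897360040905
[[[-0.0, 0.0, -0.0], [-0.0, -0.0, -0.049], 0],
[[-0.0, 0.0, -0.0], [-0.0, -0.0, -0.05], 0],
[[-0.0, 0.0, -0.0], [-0.0, -0.0, -0.05], 0],
[[-0.0, 0.0, 3.7], [-0.042, 0.005, -0.02], 0],
[[-0.0, 0.0, 3.7], [-0.043, 0.004, 0.0], 0],
[[-0.0, 0.0, 3.7], [-0.044, 0.004, 0.0], 0],
[[-0.0, 0.0, 3.7], [-0.044, 0.003, 0.0], 0],
[[-0.0, 0.0, 3.7], [-0.044, 0.003, 0.0], 0],
[[-0.0, 0.0, 3.7], [-0.045, 0.002, 0.0], 0],
[[-0.0, 0.0, 3.7], [-0.046, 0.001, 0.0], 0],
[[-0.0, 0.0, 3.7], [-0.046, 0.001, 0.0], 0],
[[-0.0, 0.0, 3.7], [-0.047, 0.0, 0.0], 0],
[[1.9, 1.2, 3.7], [-0.047, -0.0, 0.0], 0],
[[2.0, 1.0, 3.7], [-0.047, -0.001, -0.001], 0],
[[2.0, 0.9, 3.7], [-0.048, -0.002, -0.001], 0],
[[2.1, 0.8, 3.7], [-0.049, -0.002, -0.002], 0],
[[2.1, 0.6, 3.7], [-0.049, -0.003, -0.002], 0],
[[2.2, 0.5, 3.7], [-0.049, -0.004, -0.002], 0],
[[2.2, 0.4, 3.7], [-0.05, -0.005, -0.001], 0],
[[2.2, 0.2, 3.7], [-0.05, -0.005, -0.0], 0],
[[2.2, 0.1, 3.7], [-0.05, -0.005, 0.0], 0],
[[-0.0, -0.0, -0.0], [-0.0, 0.008, 0.043], 0],
[[-0.0, -0.0, -0.0], [-0.0, 0.009, 0.042], 0],
[[-0.0, -0.0, -0.0], [-0.0, 0.009, 0.042], 0]]
```

Emit:
servo_tool:
  moves:
    - [[0, 0, 0], [0, 0, -0.049], 0]
    - [[0, 0, 0], [0, 0, -0.05], 0]
    - [[0, 0, 0], [0, 0, -0.05], 0]
    - [[0, 0, 3.7], [-0.042, 0.005, -0.02], 0]
    - [[0, 0, 3.7], [-0.043, 0.004, 0], 0]
    - [[0, 0, 3.7], [-0.044, 0.004, 0], 0]
    - [[0, 0, 3.7], [-0.044, 0.003, 0], 0]
    - [[0, 0, 3.7], [-0.044, 0.003, 0], 0]
    - [[0, 0, 3.7], [-0.045, 0.002, 0], 0]
    - [[0, 0, 3.7], [-0.046, 0.001, 0], 0]
    - [[0, 0, 3.7], [-0.046, 0.001, 0], 0]
    - [[0, 0, 3.7], [-0.047, 0, 0], 0]

```text
time: 2.7
ee_pos: [0.5414, 0.2762, 0.3999]
tcp_rot: [-180.0, -0.0, 123.1]
wrist_force: [0.5, 0.3, -0.3]
opening: -0.0
grasp_force: 0.0
```

Emit:
servo_tool:
  moves:
    - [[1.9, 1.2, 3.7], [-0.047, 0, 0], 0]
    - [[2.0, 1.0, 3.7], [-0.047, -0.001, -0.001], 0]
    - [[2.0, 0.9, 3.7], [-0.048, -0.002, -0.001], 0]
    - [[2.1, 0.8, 3.7], [-0.049, -0.002, -0.002], 0]
    - [[2.1, 0.6, 3.7], [-0.049, -0.003, -0.002], 0]
    - [[2.2, 0.5, 3.7], [-0.049, -0.004, -0.002], 0]
    - [[2.2, 0.4, 3.7], [-0.05, -0.005, -0.001], 0]
    - [[2.2, 0.2, 3.7], [-0.05, -0.005, 0], 0]
    - [[2.2, 0.1, 3.7], [-0.05, -0.005, 0], 0]
    - [[0, 0, 0], [0, 0, 0], 0]

```text
time: 3.7
ee_pos: [0.6185, -0.1473, 0.3166]
tcp_rot: [-166.5, 0.1, 89.5]
wrist_force: [-0.0, 1.0, -0.1]
opening: -0.0001
grasp_force: 0.0
```

```bash
cat > b.py <<'E'
from h import *
H=np.array([.6825,-.14,.117])
def pt(th,r,off): return H+r*np.array([-np.cos(th),0,np.sin(th)])+(.004+off)*np.array([np.sin(th),0,np.cos(th)])
o=get_obs(); p=o["ee_pos"]; T=[]
q=pt(.918,.155,.025)
for f in (.33,.67,1): T.append((p+(q-p)*f,ori(90,13.5)))
for k in (.017,.009): T.append((pt(.918,.155,k),ori(90,13.5)))
for th in np.linspace(.918,.16,17): T.append((pt(th,.155,.004),ori(90,13.5*min(1,th/.9))))
plan(T,0)
E
python3 b.py
```

```text
maxshift 0.020445048300260872 maxturn 0.8
[[[-0.0, -0.1, -0.5], [0.002, 0.002, 0.019], 0],
[[-0.0, 0.0, 0.0], [0.003, 0.003, 0.02], 0],
[[-0.0, 0.0, 0.0], [0.002, 0.002, 0.02], 0],
[[-0.0, 0.0, 0.0], [0.0, -0.005, 0.006], 0],
[[-0.0, 0.0, 0.0], [0.0, -0.005, 0.006], 0],
[[-0.0, 0.0, 0.0], [0.0, -0.003, 0.004], 0],
[[-0.5, 0.0, 0.0], [0.0, -0.005, 0.006], 0],
[[-0.7, 0.0, 0.0], [0.0, -0.005, 0.005], 0],
[[-0.7, 0.0, 0.0], [0.0, -0.004, 0.006], 0],
[[-0.7, 0.0, 0.0], [0.0, -0.004, 0.006], 0],
[[-0.7, 0.0, 0.0], [0.0, -0.004, 0.007], 0],
[[-0.7, 0.0, 0.0], [0.0, -0.004, 0.006], 0],
[[-0.7, 0.0, 0.0], [0.0, -0.003, 0.006], 0],
[[-0.7, 0.0, 0.1], [0.0, -0.004, 0.007], 0],
[[-0.7, 0.0, -0.0], [0.0, -0.003, 0.007], 0],
[[-0.8, 0.0, -0.0], [0.0, -0.003, 0.007], 0],
[[-0.7, 0.0, -0.0], [0.0, -0.002, 0.006], 0],
[[-0.7, 0.0, -0.0], [0.0, -0.002, 0.007], 0],
[[-0.7, 0.0, -0.0], [0.0, -0.003, 0.007], 0],
[[-0.7, 0.0, -0.0], [0.0, -0.001, 0.008], 0],
[[-0.7, 0.0, -0.0], [0.0, -0.002, 0.007], 0],
[[-0.7, 0.1, -0.0], [0.0, -0.001, 0.007], 0]]
```

Emit:
servo_tool:
  moves:
    - [[0, -0.1, -0.5], [0.002, 0.002, 0.019], 0]
    - [[0, 0, 0], [0.003, 0.003, 0.02], 0]
    - [[0, 0, 0], [0.002, 0.002, 0.02], 0]
    - [[0, 0, 0], [0, -0.005, 0.006], 0]
    - [[0, 0, 0], [0, -0.005, 0.006], 0]
    - [[0, 0, 0], [0, -0.003, 0.004], 0]

```text
time: 4.3
ee_pos: [0.5958, -0.1339, 0.2478]
tcp_rot: [-166.8, -0.0, 90.6]
wrist_force: [-0.5, 0.4, -0.2]
opening: -0.0003
grasp_force: 0.0
```

Emit:
servo_tool:
  moves:
    - [[-0.5, 0, 0], [0, -0.005, 0.006], 0]
    - [[-0.7, 0, 0], [0, -0.005, 0.005], 0]
    - [[-0.7, 0, 0], [0, -0.004, 0.006], 0]
    - [[-0.7, 0, 0], [0, -0.004, 0.006], 0]

```text
time: 4.7
ee_pos: [0.5738, -0.1345, 0.2296]
tcp_rot: [-169.5, 0.0, 90.5]
wrist_force: [0.5, -0.6, 1.4]
opening: -0.0002
grasp_force: 0.9
```

Contact made at a low force. I'll carry on closing.

Emit:
servo_tool:
  moves:
    - [[-0.7, 0, 0], [-0.002, -0.004, 0.007], 0]
    - [[-0.7, 0, 0], [-0.002, -0.004, 0.006], 0]
    - [[-0.7, 0, 0], [-0.002, -0.003, 0.006], 0]
    - [[-0.7, 0, 0], [0, -0.004, 0.007], 0]
    - [[-0.7, 0, 0], [0, -0.003, 0.007], 0]
    - [[-0.8, 0, 0], [0, -0.003, 0.007], 0]

```text
time: 5.3
ee_pos: [0.547, -0.1408, 0.1934]
tcp_rot: [-173.8, 0.0, 90.5]
wrist_force: [0.6, -0.6, 1.4]
opening: 0.0001
grasp_force: 0.8
```

Emit:
servo_tool:
  moves:
    - [[-0.7, 0, 0], [0, -0.002, 0.006], 0]
    - [[-0.7, 0, 0], [0, -0.002, 0.007], 0]
    - [[-0.7, 0, 0], [0, -0.003, 0.007], 0]
    - [[-0.7, 0, 0], [0, -0.001, 0.008], 0]
    - [[-0.7, 0, 0], [0, -0.002, 0.007], 0]
    - [[-0.7, 0, 0], [0, -0.001, 0.007], 0]

```text
time: 5.9
ee_pos: [0.5327, -0.1408, 0.1524]
tcp_rot: [-177.9, -0.0, 90.5]
wrist_force: [-0.8, -0.3, 2.8]
opening: -0.0001
grasp_force: 0.8
```

```bash
python3 - <<'E'
from h import *
print(get_obs()["ee_pos"])
for cam in ("side",):
    im,d=camera(cam); cv2.imwrite("pics/s1.png",cv2.resize(im[100:320,150:400,::-1],None,fx=2.4,fy=2.4))
    for n in ("cover_push","cover_hinge"):
        print(n,[(np.round(w(cam,x["xyz"]),3).tolist(),round(x["score"],2)) for x in mark_of(n,cam)[:2]])
E
```

```text
[ 0.53268979 -0.14082258  0.15236562]
cover_push [([0.537, -0.144, 0.148], 0.67)]
cover_hinge [([0.681, -0.137, 0.114], 0.85)]
```

Emit:
servo_tool:
  moves:
    - [[-0.4, 0, 0], [0, 0, 0.005], 0]
    - [[-0.4, 0, 0], [0, 0, 0.005], 0]
    - [[-0.4, 0, 0], [0, 0, 0.005], 0]
    - [[-0.4, 0, 0], [0, 0, 0.004], 0]
    - [[-0.4, 0, 0], [0, 0, 0.003], 0]
    - [[0, 0, 0], [0, 0, 0.002], 0]

```text
time: 6.65
ee_pos: [0.5317, -0.1409, 0.1278]
tcp_rot: [-179.9, -0.0, 90.5]
wrist_force: [-0.7, 0.3, 1.7]
opening: 0.0001
grasp_force: 0.5
```

Emit:
servo_tool:
  moves:
    - [[0, 0, 0], [0, 0, 0.002], 0]
    - [[0, 0, 0], [0, 0, 0.002], 0]
    - [[0, 0, 0], [0, 0, 0.001], 0]

```text
time: 6.95
ee_pos: [0.532, -0.1409, 0.1229]
tcp_rot: [-179.8, -0.0, 90.5]
wrist_force: [-1.2, -0.3, 1.1]
opening: 0.0002
grasp_force: 0.5
```

Emit:
servo_tool:
  moves:
    - [[0, 0, 0], [0, 0, 0.001], 0]
    - [[0, 0, 0], [0, 0, 0.001], 0]
    - [[0, 0, 0], [0, 0, 0.001], 0]

```text
time: 7.25
ee_pos: [0.532, -0.1409, 0.1201]
tcp_rot: [-179.9, -0.0, 90.5]
wrist_force: [-0.4, -0.0, 1.0]
opening: -0.0002
grasp_force: 0.8
```

Emit:
servo_tool:
  moves:
    - [[0, 0, 0], [0, 0, 0.001], 0]
    - [[0, 0, 0], [0, 0, 0], 0]

```text
time: 7.45
ee_pos: [0.532, -0.141, 0.12]
tcp_rot: [-179.9, -0.0, 90.5]
wrist_force: [-4.0, 0.7, 5.9]
opening: 0.0001
grasp_force: 3.6
```

Emit:
servo_tool:
  moves:
    - [[0, 0, 0], [0, 0, 0.001], 0]
    - [[0, 0, 0], [0, 0, 0], 0]

```text
time: 7.65
ee_pos: [0.5321, -0.141, 0.1199]
tcp_rot: [-179.9, 0.0, 90.5]
wrist_force: [-5.6, 1.0, 13.2]
opening: -0.0001
grasp_force: 6.6
```

```bash
cat > c.py <<'E'
from h import *
o=get_obs(); p=o["ee_pos"]; T=[]
yaw=105.5
def seg(a,b,n,y0,y1):
    for i in range(1,n+1):
        f=i/n; T.append((a+(b-a)*f,ori(y0+(y1-y0)*f,0)))
up=np.array([p[0],p[1],.36]); hd=np.array([.548,.1955,.36]); pre=np.array([.548,.1955,.215])
seg(p,up,6,90.5,90.5); seg(up,hd,8,90.5,yaw); seg(hd,pre,4,yaw,yaw)
plan(T,100)
E
python3 c.py
```

```text
maxshift 0.042755116652863905 maxturn 1.9
[[[-0.1, 0.0, 0.0], [-0.0, -0.0, -0.04], 100],
[[0.0, 0.0, 0.0], [-0.0, -0.0, -0.04], 100],
[[0.0, 0.0, 0.0], [-0.0, 0.0, -0.04], 100],
[[0.0, 0.0, 0.0], [-0.0, 0.0, -0.04], 100],
[[0.0, 0.0, 0.0], [-0.0, 0.0, -0.04], 100],
[[0.0, 0.0, 0.0], [-0.0, 0.0, -0.04], 100],
[[0.0, 0.0, -1.9], [0.042, 0.002, -0.0], 100],
[[0.0, 0.0, -1.8], [0.042, 0.004, -0.0], 100],
[[0.0, 0.0, -1.9], [0.042, 0.005, -0.0], 100],
[[0.0, 0.0, -1.9], [0.041, 0.007, -0.0], 100],
[[0.0, 0.0, -1.9], [0.042, 0.008, -0.0], 100],
[[0.0, 0.0, -1.8], [0.041, 0.009, -0.0], 100],
[[0.0, 0.0, -1.9], [0.041, 0.01, -0.0], 100],
[[0.0, 0.0, -1.9], [0.04, 0.012, -0.0], 100],
[[0.0, 0.0, 0.0], [-0.0, 0.0, 0.036], 100],
[[0.0, 0.0, 0.0], [-0.0, 0.0, 0.036], 100],
[[0.0, 0.0, 0.0], [0.0, 0.0, 0.037], 100],
[[0.0, 0.0, 0.0], [0.0, 0.0, 0.036], 100]]
```

Emit:
servo_tool:
  moves:
    - [[0, 0, 0], [0, 0, -0.03], 0]
    - [[0, 0, 0], [0, 0, -0.04], 0]
    - [[0, 0, 0], [0, 0, -0.05], 100]
    - [[0, 0, 0], [0, 0, -0.05], 100]
    - [[0, 0, 0], [0, 0, -0.05], 100]
    - [[0, 0, 0], [0, 0, -0.02], 100]

```text
time: 8.25
ee_pos: [0.5327, -0.141, 0.363]
tcp_rot: [179.8, 0.1, 90.5]
wrist_force: [2.0, -1.0, -0.4]
opening: 0.0585
grasp_force: 0.0
```

Emit:
servo_tool:
  moves:
    - [[0, 0, -1.9], [0.042, 0.002, 0], 100]
    - [[0, 0, -1.8], [0.042, 0.004, 0], 100]
    - [[0, 0, -1.9], [0.042, 0.005, 0], 100]
    - [[0, 0, -1.9], [0.041, 0.007, 0], 100]
    - [[0, 0, -1.9], [0.042, 0.008, 0], 100]
    - [[0, 0, -1.8], [0.041, 0.009, 0], 100]
    - [[0, 0, -1.9], [0.041, 0.01, 0], 100]
    - [[0, 0, -1.9], [0.04, 0.012, 0], 100]
    - [[0, 0, 0], [0, 0, 0], 100]

```text
time: 9.15
ee_pos: [0.5484, 0.1998, 0.3568]
tcp_rot: [-179.8, -0.1, 105.8]
wrist_force: [-0.4, -0.4, 0.0]
opening: 0.0854
grasp_force: 0.0
```

```bash
cat > m.py <<'E'
from h import *
import sys
def show(tag):
    for cam in ("scene","side","wrist"):
        im,d=camera(cam); cv2.imwrite(f"pics/{cam}_{tag}.png",im[:,:,::-1])
        for n in "cover_push lid_hinge lid_handle mark_flag".split():
            print(cam,n,[(np.round(w(cam,x["xyz"]),3).tolist(),round(x["score"],2)) for x in mark_of(n,cam)[:2]])
    print(get_obs()["time"],get_obs()["ee_pos"],get_obs()["tcp_rot"])
show(sys.argv[1])
E
python3 m.py pre
```

```text
scene cover_push [([0.53, -0.145, 0.119], 0.87)]
scene lid_hinge [([0.708, 0.239, 0.117], 0.65)]
scene lid_handle [([0.553, 0.194, 0.162], 0.95)]
scene mark_flag [([0.603, 0.095, 0.245], 0.68)]
side cover_push [([0.537, -0.144, 0.119], 0.85), ([0.621, 0.445, -0.001], 0.28)]
side lid_hinge [([0.706, 0.238, 0.114], 0.62)]
side lid_handle [([0.547, 0.196, 0.161], 0.89)]
side mark_flag [([0.604, 0.096, 0.243], 0.63)]
wrist cover_push []
wrist lid_hinge [([0.711, 0.239, 0.121], 0.97)]
wrist lid_handle [([0.549, 0.194, 0.163], 0.65)]
wrist mark_flag [([0.605, 0.1, 0.246], 0.78)]
9.9 [0.54845039 0.19529913 0.35821853] [-1.79867169e+02 -5.88927852e-02  1.05507632e+02]
```

Emit:
servo_tool:
  moves:
    - [[0, 0, 0], [0, 0, 0.045], 100]
    - [[0, 0, 0], [0, 0, 0.045], 100]
    - [[0, 0, 0], [0, 0, 0.04], 100]
    - [[0, 0, 0], [0, 0, 0.03], 100]
    - [[0, 0, 0], [0, 0, 0.02], 100]
    - [[0, 0, 0], [0, 0, 0.015], 100]
    - [[0, 0, 0], [0, 0, 0.01], 100]
    - [[0, 0, 0], [0, 0, 0.01], 100]
    - [[0, 0, 0], [0, 0, 0], 100]

```text
time: 10.8
ee_pos: [0.5475, 0.1954, 0.1421]
tcp_rot: [-179.8, -0.1, 105.5]
wrist_force: [0.9, 0.8, 0.3]
opening: 0.0855
grasp_force: 0.0
```

Emit:
servo_tool:
  moves:
    - [[0, 0, 0], [0, 0, 0], 8]
    - [[0, 0, 0], [0, 0, 0], 8]
    - [[0, 0, 0], [0, 0, 0], 8]
    - [[0, 0, 0], [0, 0, 0], 0]
    - [[0, 0, 0], [0, 0, 0], 0]
    - [[0, 0, 0], [0, 0, 0], 0]
    - [[0, 0, 0], [0, 0, 0], 0]
  force: 30

```text
time: 11.5
ee_pos: [0.5494, 0.1959, 0.1437]
tcp_rot: [179.9, -0.1, 105.5]
wrist_force: [8.9, 1.9, -1.9]
opening: 0.0106
grasp_force: 30.2
```

```bash
cat > d.py <<'E'
from h import *
import sys
th0,th1,n=map(float,sys.argv[1:])
a=np.radians(15.4); u=np.array([np.cos(a),np.sin(a),0]); z=np.array([0,0,1])
bar=lambda t: u*(-.165*np.cos(t)+.045*np.sin(t))+z*(.165*np.sin(t)+.045*np.cos(t))
o=get_obs(); p=o["ee_pos"]; R=Ro.from_euler("xyz",o["tcp_rot"],degrees=True)
print(o["opening"],o["wrist_force"],p)
plan([(p+bar(t)-bar(th0),R) for t in np.linspace(th0,th1,int(n)+1)[1:]],0)
E
python3 d.py 0 .65 22
```

```text
0.010613127658592462 [ 8.86985727  1.94506195 -1.87739053] [0.54939534 0.1959053  0.14365184]
maxshift 0.0058309518948453 maxturn 0.0
[[[0.0, 0.0, 0.0], [0.0, 0.001, -0.005], 0],
[[0.0, 0.0, 0.0], [0.0, 0.002, -0.005], 0],
[[0.0, 0.0, 0.0], [0.0, 0.002, -0.004], 0],
[[0.0, 0.0, 0.0], [0.0, 0.001, -0.005], 0],
[[0.0, 0.0, 0.0], [0.0, 0.002, -0.005], 0],
[[0.0, 0.0, 0.0], [0.0, 0.003, -0.004], 0],
[[0.0, 0.0, 0.0], [0.0, 0.002, -0.005], 0],
[[0.0, 0.0, 0.0], [0.0, 0.002, -0.004], 0],
[[0.0, 0.0, 0.0], [0.0, 0.003, -0.005], 0],
[[0.0, 0.0, 0.0], [0.0, 0.002, -0.004], 0],
[[0.0, 0.0, 0.0], [-0.0, 0.003, -0.004], 0],
[[0.0, 0.0, 0.0], [-0.0, 0.003, -0.004], 0],
[[0.0, 0.0, 0.0], [-0.0, 0.003, -0.005], 0],
[[0.0, 0.0, 0.0], [-0.0, 0.003, -0.003], 0],
[[0.0, 0.0, 0.0], [-0.0, 0.003, -0.004], 0],
[[0.0, 0.0, 0.0], [-0.0, 0.004, -0.004], 0],
[[0.0, 0.0, 0.0], [-0.0, 0.003, -0.004], 0],
[[0.0, 0.0, 0.0], [-0.0, 0.004, -0.003], 0],
[[0.0, 0.0, 0.0], [-0.0, 0.003, -0.004], 0],
[[0.0, 0.0, 0.0], [-0.0, 0.004, -0.003], 0],
[[0.0, 0.0, 0.0], [-0.0, 0.004, -0.003], 0],
[[0.0, 0.0, 0.0], [-0.0, 0.004, -0.004], 0]]
```

Emit:
servo_tool:
  moves:
    - [[0, 0, 0], [0, 0.001, -0.005], 0]
    - [[0, 0, 0], [0, 0.002, -0.005], 0]
    - [[0, 0, 0], [0, 0.002, -0.004], 0]
    - [[0, 0, 0], [0, 0.001, -0.005], 0]
    - [[0, 0, 0], [0, 0.002, -0.005], 0]
    - [[0, 0, 0], [0, 0.003, -0.004], 0]

```text
time: 12.1
ee_pos: [0.5584, 0.1986, 0.1706]
tcp_rot: [-179.8, -0.1, 105.5]
wrist_force: [-1.6, 1.4, -4.9]
opening: 0.0105
grasp_force: 29.6
```

Emit:
servo_tool:
  moves:
    - [[0, 0, 0], [0, 0.002, -0.005], 0]
    - [[0, 0, 0], [0, 0.002, -0.004], 0]
    - [[0, 0, 0], [0, 0.003, -0.005], 0]
    - [[0, 0, 0], [0, 0.002, -0.004], 0]
    - [[0, 0, 0], [0, 0.003, -0.004], 0]
    - [[0, 0, 0], [0, 0.003, -0.004], 0]
    - [[0, 0, 0], [0, 0.003, -0.005], 0]
    - [[0, 0, 0], [0, 0.003, -0.003], 0]

```text
time: 12.9
ee_pos: [0.578, 0.2044, 0.2057]
tcp_rot: [-179.8, -0.1, 105.5]
wrist_force: [-8.1, 4.2, -1.8]
opening: 0.011
grasp_force: 29.6
```

Emit:
servo_tool:
  moves:
    - [[0, 0, 0], [0, 0.003, -0.004], 0]
    - [[0, 0, 0], [0, 0.004, -0.004], 0]
    - [[0, 0, 0], [0, 0.003, -0.004], 0]
    - [[0, 0, 0], [0, 0.004, -0.003], 0]
    - [[0, 0, 0], [0, 0.003, -0.004], 0]
    - [[0, 0, 0], [0, 0.004, -0.003], 0]
    - [[0, 0, 0], [0, 0.004, -0.003], 0]
    - [[0, 0, 0], [0, 0.004, -0.004], 0]
    - [[0, 0, 0], [0, 0, 0], 0]

```text
time: 13.8
ee_pos: [0.6053, 0.2125, 0.236]
tcp_rot: [-179.8, -0.2, 105.6]
wrist_force: [-12.6, 5.8, 3.3]
opening: 0.0108
grasp_force: 29.8
```

```bash
cat > e.py <<'E'
from h import *
import sys
# angles of pointer (red) and flag (green) about the hinge, from depth pixels of scene and side cameras
a=np.radians(15.4); u=np.array([np.cos(a),np.sin(a),0]); v=np.array([-u[1],u[0],0]); H=np.array([.7065,.2385,.117])
for cam in ("scene","side"):
    im,d=camera(cam); cv2.imwrite(f"pics/{cam}_{sys.argv[1]}.png",im[:,:,::-1]); c=calibration(cam)
    hsv=cv2.cvtColor(im,cv2.COLOR_RGB2HSV); h,s,b=[hsv[...,i].astype(int) for i in range(3)]
    jj,ii=np.meshgrid(np.arange(512),np.arange(384)); K=np.array(c["camera_matrix"])
    P=np.stack([(jj-K[0,2])/K[0,0]*d,(ii-K[1,2])/K[1,1]*d,d],-1); P=(P-np.array(c["t"]))@np.array(c["R"])
    Q=P-H; X=-(Q@u); Y=Q@v; Z=Q[...,2]
    for n,m in (("red",((h<8)|(h>172))),("green",(h>45)&(h<75))):
        k=m&(s>130)&(b>60)&(d>0)&(abs(Y+.1)<.03)&(X>.03)&(X<.25)&(Z>-.02)&(Z<.25)
        if k.sum()<3: print(cam,n,"none"); continue
        x,y,z=X[k],Y[k],Z[k]; t=np.arctan2(z,x); r=np.hypot(x,z)
        mid=(np.percentile(t,5)+np.percentile(t,95))/2
        print(cam,n,k.sum(),"px",jj[k].mean().round(),ii[k].mean().round(),"y",y.mean().round(4),"r",np.percentile(r,[3,97]).round(3),"ang mean/med/mid",t.mean().round(4),np.median(t).round(4),mid.round(4))
    for nm in ("lid_handle","mark_flag","cover_push"):
        print(cam,nm,[(np.round(w(cam,x["xyz"]),4).tolist(),round(x["score"],2)) for x in mark_of(nm,cam)[:1]])
o=get_obs(); print(o["time"],o["ee_pos"],o["wrist_force"],o["opening"])
q=o["ee_pos"]+[0,0,.0187]-H; print("kin angle",np.arctan2(q[2],-(q@u))-np.arctan2(.045,.165), np.hypot(q[2],q@u))
E
python3 e.py l1
```

```text
scene red 13 px 290.0 165.0 y -0.1021 r [0.133 0.162] ang mean/med/mid 0.6737 0.6557 0.694
scene green 115 px 285.0 155.0 y -0.1132 r [0.166 0.207] ang mean/med/mid 0.7706 0.7767 0.7571
scene lid_handle [([0.6073, 0.213, 0.2479], 0.89)]
scene mark_flag [([0.6027, 0.0981, 0.2427], 0.57)]
scene cover_push [([0.5334, -0.1446, 0.1179], 0.83)]
side red 7 px 244.0 133.0 y -0.0907 r [0.14  0.208] ang mean/med/mid 0.6329 0.6341 0.6322
side green 95 px 251.0 130.0 y -0.1123 r [0.172 0.211] ang mean/med/mid 0.7479 0.7499 0.7463
side lid_handle [([0.6043, 0.211, 0.2496], 0.82)]
side mark_flag [([0.6049, 0.0995, 0.2438], 0.58)]
side cover_push [([0.536, -0.1448, 0.1196], 0.64)]
14.2 [0.60493522 0.21244306 0.23571396] [-12.19854064   3.79205991   3.22188081] 0.010595090509965183
kin angle 0.652816979604808 0.17283964662606294
```

```bash
python3 d.py .645 .75 5
```

```text
0.010595090509965183 [-12.19854064   3.79205991   3.22188081] [0.60493522 0.21244306 0.23571396]
maxshift 0.0036055512754639895 maxturn 0.0
[[[0.0, 0.0, 0.0], [-0.0, 0.003, -0.002], 0],
[[0.0, 0.0, 0.0], [-0.0, 0.003, -0.002], 0],
[[0.0, 0.0, 0.0], [-0.0, 0.003, -0.002], 0],
[[0.0, 0.0, 0.0], [-0.0, 0.003, -0.002], 0],
[[0.0, 0.0, 0.0], [-0.0, 0.003, -0.002], 0]]
```

Emit:
servo_tool:
  moves:
    - [[0, 0, 0], [0, 0.003, -0.002], 0]
    - [[0, 0, 0], [0, 0.003, -0.003], 0]
    - [[0, 0, 0], [0, 0.003, -0.002], 0]
    - [[0, 0, 0], [0, 0.003, -0.003], 0]
    - [[0, 0, 0], [0, 0.002, -0.002], 0]
    - [[0, 0, 0], [0, 0, 0], 0]
    - [[0, 0, 0], [0, 0, 0], 0]

```text
time: 14.9
ee_pos: [0.6189, 0.2166, 0.2469]
tcp_rot: [-179.8, -0.2, 105.6]
wrist_force: [-9.1, 7.4, -0.8]
opening: 0.0112
grasp_force: 29.3
```

```bash
python3 e.py l2; python3 - <<'E'
from h import *
a=cv2.imread("pics/scene_l2.png")[130:215,255:355]; b=cv2.imread("pics/side_l2.png")[100:185,200:300]
im,_=camera("wrist")
f=lambda x:cv2.resize(x,(396,336),interpolation=cv2.INTER_CUBIC)
cv2.imwrite("pics/c2.png",np.vstack([np.hstack([f(a),f(b)]),cv2.resize(np.hstack([im[:,:,::-1],im[:,:,::-1]*0]),(792,260))])[:600])
E
```

```text
scene red 44 px 293.0 161.0 y -0.092 r [0.133 0.194] ang mean/med/mid 0.761 0.7618 0.7616
scene green 113 px 285.0 155.0 y -0.1138 r [0.166 0.207] ang mean/med/mid 0.7716 0.7767 0.7643
scene lid_handle [([0.6228, 0.2172, 0.2581], 0.76)]
scene mark_flag [([0.6026, 0.0962, 0.2429], 0.71)]
scene cover_push [([0.5316, -0.1428, 0.1146], 0.72)]
side red 3 px 244.0 126.0 y -0.0925 r [0.198 0.211] ang mean/med/mid 0.7368 0.7387 0.7361
side green 84 px 251.0 130.0 y -0.1121 r [0.174 0.212] ang mean/med/mid 0.7525 0.7525 0.7516
side lid_handle [([0.6162, 0.2163, 0.2593], 0.86)]
side mark_flag [([0.603, 0.0993, 0.244], 0.81)]
side cover_push [([0.5355, -0.1461, 0.116], 0.78)]
15.3 [0.61885424 0.21661809 0.24692157] [-7.91142043  7.59627565 -1.1774626 ] 0.01075335374867168
kin angle 0.7585195088917991 0.173908657140986
```

View pics/c2.png

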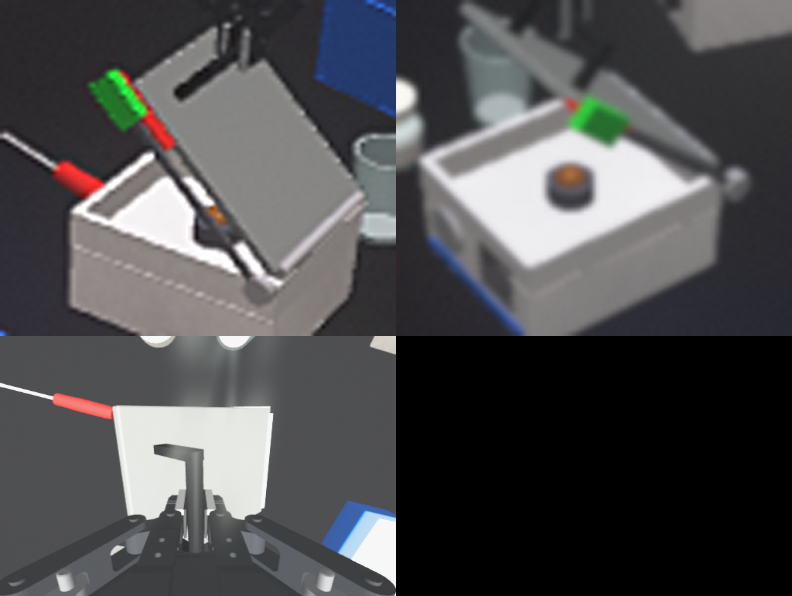

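The crops show the pointer nearly in line with the flag: red strip at (150,118) beside the green at (118,100) in the scene crop, and a red tip at (570,103) behind the flag in the side crop. I'll refine this by fitting projected models of both parts.

```bash
cat > f.py <<'E'
from h import *
from scipy.optimize import minimize
import sys
a=np.radians(15.4); u=np.array([np.cos(a),np.sin(a),0]); v=np.array([-u[1],u[0],0]); H0=np.array([.7065,.2385,.117])
S=4
def box(t,r,y,n):
    d=-u*np.cos(t)+np.array([0,0,np.sin(t)]); nn=u*np.sin(t)+np.array([0,0,np.cos(t)])
    return np.array([H0+i*d+j*v+k*nn for i in r for j in y for k in n])
def hull(P,c,off):
    q=P@np.array(c["R"]).T+np.array(c["t"]); q=q@np.array(c["camera_matrix"]).T; q=q[:,:2]/q[:,2:]+off
    m=np.zeros((384*S,512*S),np.uint8); cv2.fillConvexPoly(m,cv2.convexHull(np.round((q+.5)*S).astype(np.int32)),1); return m
def area(m): return cv2.resize(m.astype(np.float32),(512,384),interpolation=cv2.INTER_AREA)
for cam in ("scene","side"):
    im=cv2.imread(f"pics/{cam}_{sys.argv[1]}.png").astype(float); c=calibration(cam); B,G,Rr=im[...,0],im[...,1],im[...,2]
    cx={"scene":(285,155),"side":(250,130)}[cam]; W=np.zeros((384,512)); W[cx[1]-15:cx[1]+28,cx[0]-15:cx[0]+28]=1
    hard=lambda x:W*np.clip(x,0,1)
    g=hard((G-np.maximum(Rr,B)-20)/60); r=hard((Rr-np.maximum(G,B)-25)/90)
    best=[]
    for t in np.arange(.66,.86,.01):
        for ox in np.arange(-2,2.1,.5):
            for oy in (-1,-.5,0,.5,1):
                best.append((abs(area(hull(box(t,(.1675,.2125),(-.112,-.100),(-.013,.013)),c,(ox,oy)))-g).sum(),t,ox,oy))
    best.sort(); print(cam,"flag free",np.round(best[:4],3).tolist())
    z={}
    for b in best: z.setdefault(round(b[1],3),b)
    print({k:round(x[0],1) for k,x in sorted(z.items())})
    _,tf,ox,oy=best[0]; fl=hull(box(tf,(.1675,.2125),(-.112,-.100),(-.013,.013)),c,(ox,oy))
    res=[]
    for t in np.arange(.66,.86,.01):
        for r0 in (.115,.12,.125,.13,.135,.14):
            res.append((abs(area(hull(box(t,(r0,r0+.075),(-.099,-.085),(-.0025,.0025)),c,(ox,oy))*(1-fl))-r).sum(),t,r0))
    res.sort(); print(cam,"pointer",np.round(res[:5],3).tolist(),"red area",r.sum())
E
python3 f.py l2
```

```text
scene flag free [[20.525, 0.75, 0.0, 1.0], [21.988, 0.71, 1.5, 0.0], [22.038, 0.73, 0.5, 0.5], [22.171, 0.72, 1.0, 0.0]]
{np.float64(0.66): np.float64(44.0), np.float64(0.67): np.float64(30.6), np.float64(0.68): np.float64(23.5), np.float64(0.69): np.float64(23.1), np.float64(0.7): np.float64(22.3), np.float64(0.71): np.float64(22.0), np.float64(0.72): np.float64(22.2), np.float64(0.73): np.float64(22.0), np.float64(0.74): np.float64(23.6), np.float64(0.75): np.float64(20.5), np.float64(0.76): np.float64(22.8), np.float64(0.77): np.float64(25.5), np.float64(0.78): np.float64(32.5), np.float64(0.79): np.float64(37.0), np.float64(0.8): np.float64(47.0), np.float64(0.81): np.float64(57.7), np.float64(0.82): np.float64(70.6), np.float64(0.83): np.float64(80.1), np.float64(0.84): np.float64(92.4), np.float64(0.85): np.float64(101.5)}
scene pointer [[75.694, 0.76, 0.135], [78.093, 0.77, 0.135], [79.994, 0.76, 0.13], [81.526, 0.75, 0.135], [83.022, 0.77, 0.13]] red area 105.44444444444446
side flag free [[37.862, 0.75, 0.0, 0.5], [38.888, 0.73, 1.0, -0.5], [39.037, 0.75, -0.5, 0.0], [39.312
[... 196 characters left out ...]
.2), np.float64(0.71): np.float64(44.3), np.float64(0.72): np.float64(40.6), np.float64(0.73): np.float64(38.9), np.float64(0.74): np.float64(41.2), np.float64(0.75): np.float64(37.9), np.float64(0.76): np.float64(40.0), np.float64(0.77): np.float64(39.9), np.float64(0.78): np.float64(46.4), np.float64(0.79): np.float64(55.0), np.float64(0.8): np.float64(65.6), np.float64(0.81): np.float64(77.4), np.float64(0.82): np.float64(88.4), np.float64(0.83): np.float64(100.4), np.float64(0.84): np.float64(112.8), np.float64(0.85): np.float64(123.7)}
side pointer [[17.243, 0.74, 0.135], [17.556, 0.74, 0.14], [17.576, 0.75, 0.14], [18.142, 0.74, 0.13], [18.219, 0.75, 0.135]] red area 10.511111111111111
```

```bash
python3 - <<'E'
from h import *
im,_=camera("scene"); o=get_obs(); print(o["time"],o["ee_pos"],o["wrist_force"],np.abs(o["qd"]).max(),o["grasp_force"])
print(job_done())
E
```

```text
15.4 [0.61884322 0.21661439 0.24688322] [-9.11435592  6.71738871 -2.13982001] 0.10667495003933393 29.330490231513977
the job is handed in; nothing more can be done
None
```

I lowered the blue cover onto its stop first. The arm now holds the grey lid at about 0.75 rad, its red pointer level with the middle of the green flag to within about 0.01 rad by camera. I handed the job in at 15.4 s.

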